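# Set the stop pin and hold a block in the face gauge

### The job

Check the back face of the aluminium block in the face gauge: take the black stop pin out of the pin rack, push it fully home in the gauge's stop hole to the left of the dial and let go of it. Then lay the block on the steel bed, slide it lightly home and, with one diagonal push, hold it firmly (some 15 N each way) down on the bed, back against the fence's two buttons so that the dial's plunger is pushed in, and end-on against the black pin. Finish while still pressing it there so the dial can be read; leave the other pins and tools where they are and do not knock the dial.

Things in the scene. Friction and masses are not known exactly. Their poses are not given: they have to be found in the camera images.
- gauge_stand: Grey base plate of the face gauge, fixed to the bench, 200 x 210 x 12 mm. Origin at bench level; +x points away from the robot towards fence and dial, +y to the left, z up. The steel bed, the fence and the dial are fixed on it, all with the same axes.
- bed: Ground steel bed plate, 96 (x) x 170 (y) x 26 mm, on the grey base; origin 12 mm directly above gauge_stand's origin, flat, lightly oiled top (friction about 0.2, the fence too) 26 mm above its own origin and 38 mm above the bench. It reaches from x = -58 to +38 mm. Two through holes, 13.5 mm diameter, 26 mm deep, 2 mm chamfer at the mouth.
- stop_hole (a point): Centre of the mouth of the left stop hole (+y side), at bed-top height. In gauge_stand's frame at x = -5, y = +49 mm, z = 38 mm. The black pin goes here. The other hole, at y = -49 mm, stays empty.
- fence: Dark steel fence along the far edge of the bed, 18 mm above the bed top, 170 mm long in y. Front face at x = +23 mm in gauge_stand's frame; two steel rest buttons (13 mm across, at y = -26 and +26 mm, 9.5 mm above the bed) stand 3 mm proud of it, so a block that is home has its back face at x = +20 mm. Fence 16 mm thick. Origin at bed-top height above gauge_stand's origin.
- dial: Dial indicator lying face up behind the fence, 45 mm across, centre 90 mm in +x from its origin, white face with red needle, top 24 mm above the bed; the space between fence and dial is 29 mm. Its origin is the same point as the fence's.
- plunger (a joint): The dial's spring plunger, a 6 mm round steel tip through the middle of the fence (y = 0, 9.5 mm above the bed), standing 5 mm in front of the rest buttons. Value in m: 0 out, grows as it is pushed in (+x); 0.005 when the block is home on both buttons, at most 0.008. Spring 1 N at first, 2 N at home.
- pin_rack: Wooden block, 56 mm (x) x 168 mm (y) x 40 mm high, fixed on the bench; origin at the centre of its underside. Four upright holes of 14 mm diameter and 30 mm depth in a row along its y at y = -60, -20, +20 and +60 mm; three hold pins, which stand in it upright with 30 mm of head above its top.
- black_pin: Black stop pin, upright, 54 mm tall, 80 g: the lower 24 mm is a 12 mm shank with tapered foot, the upper 30 mm a head of 18 mm diameter to hold it by, lightly oiled (friction 0.3). Origin at the centre of the foot, z up along the pin. Fully home, the shoulder under the head lies on the bed and the origin is 24 mm below the bed top. Which rack hole it stands in varies.
- brass_pin: Brass stop pin, like the black one but with a 24 mm head. Leave in the rack.
- bright_pin: Bright aluminium stop pin, like the black one but with a 21 mm head. Leave in the rack.
- block: Aluminium block, 44 (x) x 80 (y) x 50 mm high (z), 0.3 to 0.65 kg, two 11 mm bolt holes in the top; it lies on the bench, both long sides alike. Origin at the centre of its underside. Home in the gauge its long side lies along the fence, its middle at x = -2, y = 0 mm in gauge_stand's frame, its top 50 mm above the bed, 32 mm above the fence.
- caliper: Digital caliper lying near the right front of the bench. Leave.
- spanner_19: Spanner lying near the left front of the bench. Leave.
- feeler: Folded steel feeler gauge, 90 mm long, lying in front. Leave.
- hexkey: Black hex key lying at the back left. Leave.
Things that resemble listed ones, but are neither listed nor needed, are in the scene too. What is meant by the block is not blue or red, and is the larger of those in its own colour.

How it is judged:
On the way:
1. the black pin is fully home in the left stop hole and let go (horizontal distance between black_pin and stop_hole below 0.004 m and z of black_pin in the frame of bed below 0.0045 m and angle between black_pin's own z axis and vertical below 0.13 rad and contact force between the fingers and black_pin below 0.1 N), for 0.2 s.
At the end, for the whole second after the job is handed in: Ends holding: fingers press the block on the bed (over 7 N), fence buttons (over 2 N) and black pin (over 2 N); flat and square within 0.035 rad, plunger in over 4 mm, at rest; black pin home (within 2.5 mm of depth, 4 mm of centre, tilt under 0.13 rad) (horizontal distance between black_pin and stop_hole below 0.004 m and z of black_pin in the frame of bed below 0.0045 m and angle between black_pin's own z axis and vertical below 0.13 rad and contact force between block and fence above 2 N and contact force between block and bed above 7 N and contact force between block and black_pin above 2 N and contact force between the fingers and block above 3 N and value of joint plunger above 0.004 m and angle between the y axis of block and the y axis of bed, either way round below 0.035 rad and angle between block's own z axis and vertical below 0.035 rad and linear speed of block below 0.01 m/s); the arm keeps its last pose, push and grip.
It fails at once if the dial is knocked or leaned on (more than 15 N by arm, fingers or block) (contact force between any of the arm, the fingers, block and dial above 15 N).
It fails at once if another pin or a tool is shifted more than 30 mm (distance of any of brass_pin, bright_pin, caliper, spanner_19, feeler, hexkey from where it was at the start of the episode above 0.03 m).
It also fails if it takes over 72 s, if anything falls off the work surface, if the arm or the gripper's body presses on something with over 40 N, if the wrist force passes 120 N, or if a joint passes its speed limit or range.

### The arm

A 6-joint arm with a two-finger parallel gripper is mounted at the origin on a cart in front of the work surface, level with it; the furniture and walls round the work are solid. World frame = base frame: x ahead of the robot, y to its left, z up, the work surface at z = 0. Lengths are in m, angles in rad, forces in N, time in s.
With the tool pointing down it reaches from about 0.25 to 0.775 m from the base axis. Payload 4 kg.
Tool frame: the origin (TCP) lies midway between the tips of the shut fingers; the grasp point (between the pads) lies 19 mm behind it; z points along the fingers, y is the line along which they close (so a half turn about z gives the same grasp; the last joint's range is limited). The gripper opens to 94 mm and grips with 3 to 60 N. Pads are 16 mm wide; open, the fingers measure 119 mm over their backs; the gripper's body (75 mm by 177 mm) begins 78 mm behind the grasp point.
Start: joints at [-1.229, 0.087, 1.371, -0, 1.684, -0.103], TCP at [0.237, -0.497, 0.206] pointing down, gripper open.
Joint ranges: [-3.1, 3.1], [-0.76, 2.03], [0.27, 2.55], [-1.08, 4.22], [0.17, 2.65], [-2.57, 2.57]. Speed limits (rad/s): [2.79, 2.79, 3.14, 3.14, 3.14, 3.14].

### API

Orientations are given as [roll, pitch, yaw] about the fixed x, y, z axes, in that order (R = Rz(yaw) Ry(pitch) Rx(roll)).
In Python, from bench import sensors, eyes, job gives the robot as it stands.
- The arm moves only by the tool arm_command, never from a script. Its argument "series" is a list of rows, each a list of 7 numbers: the opening, from 0 (shut) to 1 (fully open), then the shift along the tool's x, y, z in cm, then the turn, a rotation vector about the tool's x, y, z in rad. In form: [[fingers, dx, dy, dz, wx, wy, wz], ...]. A call has 1 to 20 rows; each row shifts and turns the commanded pose from where the row before left it, along the tool's axes as they then stand; what a row does not reach is not made up. A row lasts 1/10 s, in which the tool goes at most 50 mm and 8.59 degrees, less where a joint would pass 70% of its speed; a pose out of reach is approached as far as the arm can. A call with a gripper value outside its range is refused whole. The fingers move at their own pace and stop on an object; the grip force is fixed at half the most. Time passes only in rows, so rows that do not move let the fingers close. It gives the time, the measured TCP pose, the force and the opening at its end, in the units of the state.
- sensors.get_obs(): the state, without advancing time (a new reading comes with each control period).
- eyes.snapshot(name): name is "scene" or "side" or "wrist"; returns the picture (480x640x3 uint8, blue, green, red); there is no depth.
- eyes.get_calibration(name): a dict with "mtx" (3x3 intrinsics, pixels), "R" (3x3) and "t" (3): a world point X has camera coordinates R X + t. Camera axes: x right, y down, z forward; pixel columns grow to the right and rows downward; lengths in m; the calibration is good to about 2 mm. A picture is of the moment at which its call begins: read the wrist's pose just before it. get_calibration takes no time and is no camera call; for the wrist camera it gives the pose at the moment of the call.
- job.close_job(): hands the job in, once; it reports no verdict.
The state is a dict: "time": time; "joint_positions": joint angles; "qvel": joint speeds; "joint_torque": joint torques, N m; "tool_pos": TCP position; "ee_rot": TCP orientation; "wrist_force": force on the tool from outside, world axes, zero at the start; "wrist_torque": the same for the moment, N m; "width": finger opening in m.
Only numpy, scipy, OpenCV 4.12 (cv2) and the standard library are available. Lean on these libraries where they do the work, as an engineer would, in place of code of your own. Each camera call takes 0.05 s, during which the arm holds its last target. There are 200 camera calls.

## Working session

There is one attempt and no reset: what is moved stays moved. The work goes in short steps, Python scripts to look and compute and a tool call to move; the robot and the scene stay as the last step left them, time stands still between calls to the robot, and variables do not carry over. Pictures are saved under pics/ and viewed, on a budget of 10 in all, crops included, one or two more only if the job needs it, and the job is handed in when it is done.

Besides the shell and the picture viewer there is one more tool, called after "Request:" by a JSON object that holds its "method" and its "body", one argument or row to a line. arm_command: Moves the arm, as the interface text tells. Its arguments: {"type":"object","properties":{"series":{"type":"array","items":{"type":"array","items":{"type":"number"}}}},"required":["series"]}

```bash
mkdir -p pics
cat > h.py <<'E'
import numpy as np,cv2
from bench import sensors,eyes,job
def cal(n):
    c=eyes.get_calibration(n);return [np.array(c[k],float) for k in("mtx","R","t")]
def ray(c,uv,z):
    K,R,t=c;t=t.ravel();uv=np.atleast_2d(uv).astype(float)
    d=(R.T@np.linalg.inv(K)@np.c_[uv,np.ones(len(uv))].T).T;o=-R.T@t
    return o+d*((z-o[2])/d[:,2])[:,None]
def proj(c,X):
    K,R,t=c;p=(K@(R@np.atleast_2d(X).T+t.reshape(3,1))).T;return p[:,:2]/p[:,2:]
E
python3 - <<'E'
from h import *
for n in("scene","side"):
    im=eyes.snapshot(n);cv2.imwrite(f"pics/{n}0.png",im);c=cal(n);print(n,c[0][0,0],-c[1].T@c[2].ravel(),c[1][2])
print(sensors.get_obs())
E
```

```text
scene 541.8611000423604 [0.00589172 0.89613997 0.81706607] [ 0.41093991 -0.67990952 -0.60733141]
side 526.4547692205695 [ 0.16475114 -0.99144854  0.94448549] [ 0.24926341  0.73480148 -0.63082053]
{'time': 0.1, 'joint_positions': array([-1.22910141e+00,  8.78803687e-02,  1.37209421e+00, -1.47472837e-05,
        1.68356891e+00, -1.03123424e-01]), 'qvel': array([-0.00038092, -0.00056568, -0.00363953,  0.00092253,  0.00096034,
       -0.00158141]), 'joint_torque': array([ 2.60728571e-03, -3.41251624e+01, -3.03302014e+01,  7.20594800e-02,
        3.04149545e-02, -1.02259669e-04]), 'tool_pos': array([ 0.23647832, -0.49603068,  0.20442612]), 'ee_rot': array([-3.13965067e+00, -1.86241398e-04,  4.44816511e-01]), 'wrist_force': array([ 1.10749279, -0.22880685, -0.38264035]), 'wrist_torque': array([0.01758902, 0.01078414, 0.04577935]), 'width': 0.09373457241591787}
```

View pics/scene0.png

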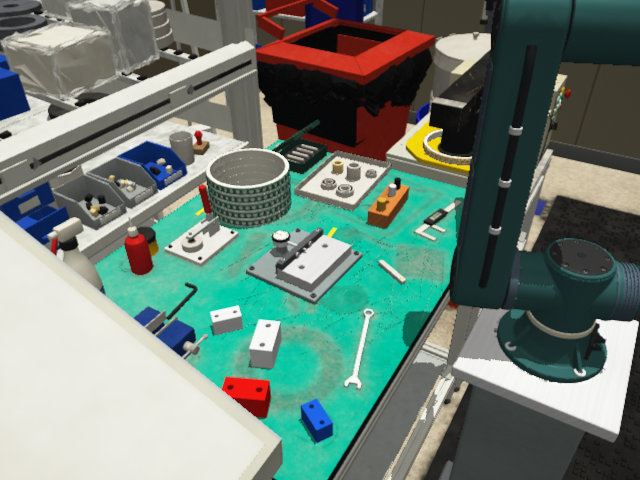

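View pics/side0.png

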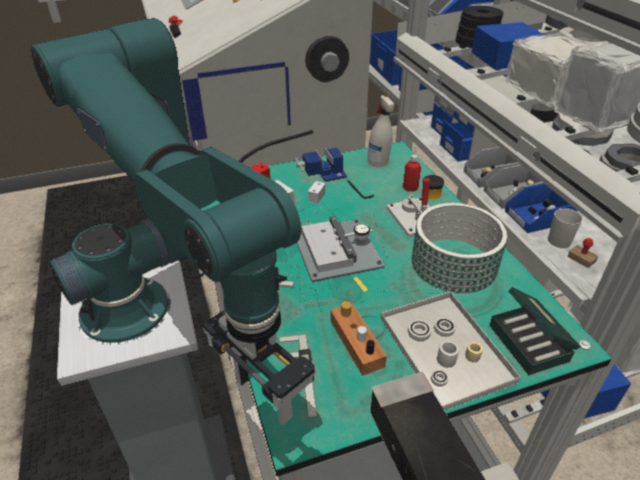

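Scene view: gauge at about (305,265), rack at (388,205), and two light blocks at (227,320) (small) and (265,343) (large). In the side view the rack is at (358,335), with brass at (346,308), bright at (362,333) and black at (370,347).

Run:
```python
from h import *
S=cv2.imread("pics/scene0.png");D=cv2.imread("pics/side0.png");cs,cd=cal("scene"),cal("side")
for n,uv,z in[("black",(370,341),.07),("bright",(361,328),.07),("brass",(346,303),.07)]: print(n,ray(cd,uv,z))
print("black scene",ray(cs,(397,181),.07))
for n,uv,z in[("blk",(266,330),.05),("small",(227,313),.03)]: print(n,ray(cs,uv,z))
a=cv2.resize(S[225:375,200:375],None,fx=4,fy=4,interpolation=2)[:600]
b=cv2.resize(D[210:375,290:395],None,fx=3.6,fy=3.6,interpolation=2)
cv2.imwrite("pics/c1.png",a)
b2=cv2.resize(S[170:240,350:470],None,fx=3.4,fy=3.4,interpolation=2)
o=np.zeros((600,800,3),np.uint8);o[:b.shape[0],:b.shape[1]]=b[:600];o[:b2.shape[0],385:385+b2.shape[1]]=b2[:,:415];cv2.imwrite("pics/c2.png",o)
```

```text
black [[ 0.49751721 -0.34087083  0.07      ]]
bright [[ 0.49337234 -0.30141103  0.07      ]]
brass [[ 0.48974014 -0.22141174  0.07      ]]
black scene [[ 0.49056123 -0.33365883  0.07      ]]
blk [[0.48578727 0.30037112 0.05      ]]
small [[0.59758984 0.28544184 0.03      ]]
```

View pics/c1.png

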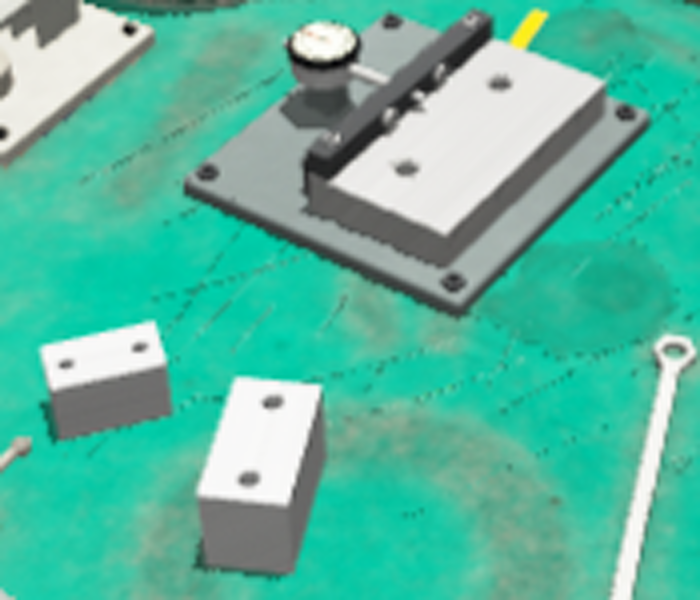

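View pics/c2.png

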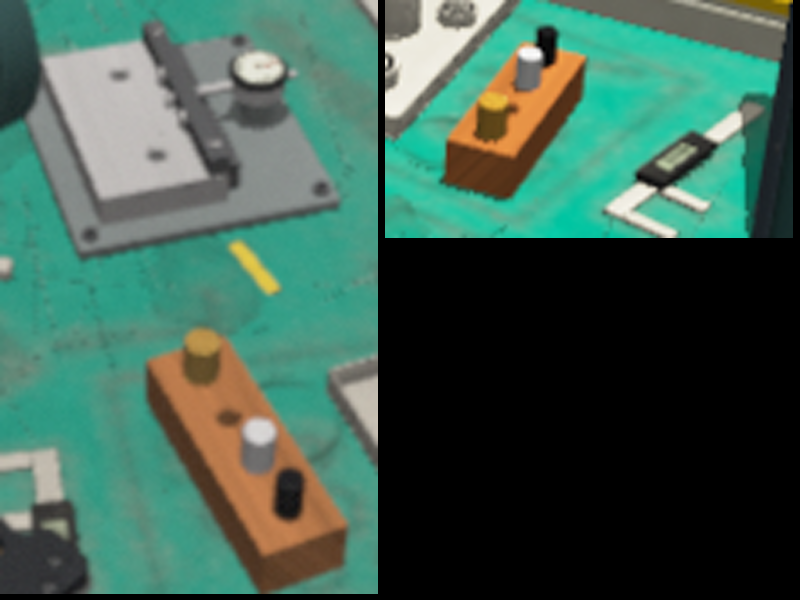

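The c1 crop shows bed holes at (405,168) left and (500,83) right. The bed's front corners are at (445,235) and (605,85). The large block's top corners are at (233,378), (323,386), (291,504) and (198,496). In c2 the bed holes are at (157,156) and (120,75), and the black pin's top is at about (290,478).

```bash
cat >> h.py <<'E'
def un(p,s,o): return (np.array(p,float)+.5)/s-.5+np.array(o)
E
python3 - <<'E'
from h import *
cs,cd=cal("scene"),cal("side");np.set_printoptions(precision=4,suppress=True)
A=lambda p:un(p,4,(200,225));B=lambda p:un(p,3.6,(290,210));C=lambda p:un(np.array(p)-[385,0],3.4,(350,170))
print("holes scene",ray(cs,A([(405,168),(500,83)]),.038));print("holes side",ray(cd,B([(157,156),(120,75)]),.038))
print("front corners",ray(cs,A([(445,235),(605,85)]),.038))
b=ray(cs,A([(233,378),(323,386),(291,504),(198,496)]),.05);print("block",b,b.mean(0),np.linalg.norm(np.diff(b,axis=0),axis=1))
d=b[0]+b[1]-b[2]-b[3];print(np.arctan2(d[1],d[0]))
print("black side top/shoulder",ray(cd,B([(290,478)]),.07),ray(cd,B([(288,512)]),.04))
print("black scene",ray(cs,C([(547,33)]),.07))
print("pins side bright, hole, brass",ray(cd,B([(260,430)]),.07),ray(cd,B([(229,418)]),.04),ray(cd,B([(202,340)]),.07))
print("wristcam",cal("wrist")[1],-cal("wrist")[1].T@cal("wrist")[2].ravel())
E
```

```text
holes scene [[ 0.5408  0.0842  0.038 ]
 [ 0.5349 -0.0141  0.038 ]]
holes side [[ 0.5356 -0.0143  0.038 ]
 [ 0.5416  0.0843  0.038 ]]
front corners [[ 0.4902  0.1232  0.038 ]
 [ 0.4791 -0.0441  0.038 ]]
block [[0.5175 0.2836 0.05  ]
 [0.4751 0.2654 0.05  ]
 [0.4441 0.3388 0.05  ]
 [0.4851 0.357  0.05  ]] [0.4805 0.3112 0.05  ] [0.0461 0.0797 0.0449]
-1.16253727780392
black side top/shoulder [[ 0.4964 -0.3445  0.07  ]] [[ 0.4964 -0.3456  0.04  ]]
black scene [[ 0.4936 -0.3424  0.07  ]]
pins side bright, hole, brass [[ 0.494  -0.3049  0.07  ]] [[ 0.4907 -0.2658  0.04  ]] [[ 0.488  -0.2244  0.07  ]]
wristcam [[ 0.4294 -0.9031 -0.0014]
 [-0.8746 -0.4163  0.2487]
 [-0.2251 -0.1056 -0.9686]] [ 0.3012 -0.4652  0.3836]
```

```bash
cat >> h.py <<'E'
np.set_printoptions(precision=4,suppress=True)
from scipy.spatial.transform import Rotation as Ro
def go(p,yaw):
    """turn total first, then shift (cm) in the turned tool axes, tool down"""
    o=sensors.get_obs();T=Ro.from_euler("xyz",[np.pi,0,yaw])
    w=(Ro.from_euler("xyz",o["ee_rot"]).inv()*T).as_rotvec()
    print("turn",w,"shift cm",100*T.inv().apply(np.array(p)-o["tool_pos"]),"at",o["tool_pos"],o["ee_rot"],"F",o["wrist_force"],"w",o["width"],"t",o["time"])
E
python3 - <<'E'
from h import *
go([.495,-.344,.16],.785)
E
```

```text
turn [-0.0019 -0.0005 -0.3402] shift cm [29.0334  7.5185  4.4426] at [ 0.2365 -0.496   0.2044] [-3.1397 -0.0002  0.4448] F [ 1.1075 -0.2288 -0.3826] w 0.09373457241591787 t 0.1
```

Request:
{"method": "arm_command", "body": {
  "series": [
    [1, 0, 0, 0, 0, 0, -0.12],
    [1, 0, 0, 0, 0, 0, -0.12],
    [1, 0, 0, 0, 0, 0, -0.1],
    [1, 2.9, 0.75, 0.4, 0, 0, 0],
    [1, 2.9, 0.75, 0.4, 0, 0, 0],
    [1, 2.9, 0.75, 0.4, 0, 0, 0],
    [1, 2.9, 0.75, 0.4, 0, 0, 0],
    [1, 2.9, 0.75, 0.4, 0, 0, 0],
    [1, 2.9, 0.75, 0.4, 0, 0, 0],
    [1, 2.9, 0.75, 0.4, 0, 0, 0],
    [1, 2.9, 0.75, 0.4, 0, 0, 0],
    [1, 2.9, 0.75, 0.4, 0, 0, 0],
    [1, 2.9, 0.75, 0.4, 0, 0, 0],
    [1, 0, 0, 0, 0, 0, 0],
    [1, 0, 0, 0, 0, 0, 0],
    [1, 0, 0, 0, 0, 0, 0]
  ]
}}

```text
time: 1.7
tool_pos: [0.494, -0.3452, 0.1654]
ee_rot: [-3.141, 0.001, 0.784]
wrist_force: [0.4, 0.0, -0.1]
width: 0.0938
```

Run:
```python
from h import *
c=cal("wrist");im=eyes.snapshot("wrist");cv2.imwrite("pics/w1.png",im)
p=proj(c,[[.495,-.344,.07],[.4925,-.304,.07]]);print(p)
go([.495,-.344,.16],.785)
g=cv2.cvtColor(im,6);m=(g<60).astype(np.uint8)
n,l,s,ce=cv2.connectedComponentsWithStats(m)
for i in range(1,n):
    if s[i,4]>300: print(s[i],ce[i])
```

```text
[[321.3211 240.4819]
 [280.2459 205.5376]]
turn [ 0.0001  0.0005 -0.0015] shift cm [ 0.1677 -0.0249  0.5601] at [ 0.494  -0.3454  0.1656] [3.1415 0.0005 0.7835] F [-0.0963  0.1578  0.3793] w 0.09403486095962028 t 1.75
[456   0  51  45 800] [480.3637  23.66  ]
[576   0  64  79 650] [612.1215  34.3646]
[388  37  54  59 880] [414.5432  65.633 ]
[204  81 162 142 690] [285.9029 150.5246]
[ 581  170   59  128 3977] [619.6714 231.6407]
[479 182  33  33 365] [494.9041 197.9836]
[312 220  23  30 535] [323.2486 234.6   ]
[161 251  44  45 703] [181.101  269.5832]
[    0   274   640   206 69111] [318.3235 400.9633]
```

View pics/w1.png

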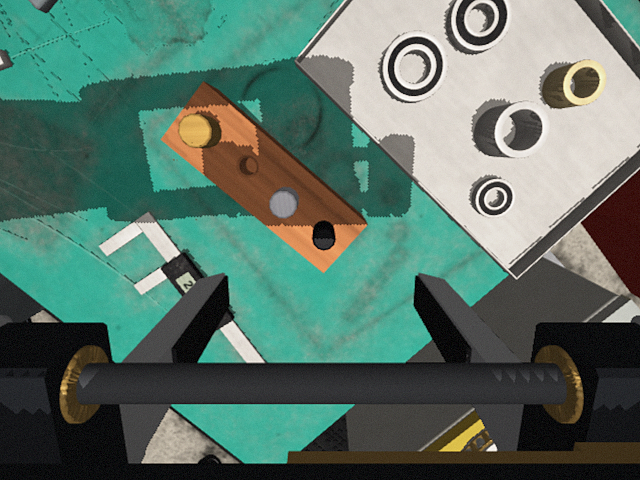

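The wrist view shows the black pin at (323,239), next to the bright pin at (284,204), with the fingers at the sides and clear of it.

Run:
```python
from h import *
im=cv2.imread("pics/w1.png");c=cal("wrist")
q=ray(c,[(323,239.0),(284,204),(196,130)],.07);print(q,np.linalg.norm(np.diff(q,axis=0),axis=1))
m=cv2.inRange(im[210:260,300:350],(0,0,0),(60,60,60));print((m[:,23]>0).nonzero()[0]+210,[(r+210,(m[r]>0).nonzero()[0][[0,-1]]+300) for r in range(10,41,4) if m[r].any()])
go([q[0][0],q[0][1],.044],.785)
```

```text
[[ 0.4966 -0.3443  0.07  ]
 [ 0.4952 -0.3054  0.07  ]
 [ 0.4897 -0.226   0.07  ]] [0.039  0.0796]
[221 222 223 224 225 226 227 228 229 230 231 232 233 234 235 236 237 238
 240 241 242 243 244 245 246 247 248 249] [(224, array([315, 331])), (228, array([314, 332])), (232, array([313, 333])), (236, array([313, 334])), (240, array([313, 334])), (244, array([314, 333])), (248, array([318, 329]))]
turn [ 0.0001  0.0005 -0.0015] shift cm [ 0.2586  0.1147 12.1601] at [ 0.494  -0.3454  0.1656] [3.1415 0.0005 0.7835] F [-0.0963  0.1578  0.3793] w 0.09403486095962028 t 1.75
```

Request:
{"method": "arm_command", "body": {
  "series": [
    [1, 0.26, 0.12, 2.0, 0, 0, 0],
    [1, 0, 0, 3, 0, 0, 0],
    [0.6, 0, 0, 3, 0, 0, 0],
    [0.6, 0, 0, 2, 0, 0, 0],
    [0.6, 0, 0, 1.3, 0, 0, 0],
    [0.6, 0, 0, 0.8, 0, 0, 0],
    [0.6, 0, 0, 0, 0, 0, 0],
    [0, 0, 0, 0, 0, 0, 0],
    [0, 0, 0, 0, 0, 0, 0],
    [0, 0, 0, 0, 0, 0, 0],
    [0, 0, 0, 0, 0, 0, 0],
    [0, 0, 0, 0, 0, 0, 0],
    [0, 0, 0, 0, 0, 0, 0],
    [0, 0, 0, 0, 0, 0, 0]
  ]
}}

```text
time: 3.15
tool_pos: [0.4977, -0.3438, 0.0448]
ee_rot: [3.141, -0.0, 0.785]
wrist_force: [0.3, 0.1, 0.6]
width: 0.017
```

Request:
{"method": "arm_command", "body": {
  "series": [
    [0, 0, 0, -1, 0, 0, 0],
    [0, 0, 0, -2, 0, 0, 0],
    [0, 0, 0, -3, 0, 0, 0],
    [0, 0, 0, -3, 0, 0, 0],
    [0, 0, 0, -1, 0, 0, 0],
    [0, 0, 0, 0, 0, 0, 0]
  ]
}}

```text
time: 3.75
tool_pos: [0.4984, -0.3443, 0.1469]
ee_rot: [3.137, -0.0, 0.785]
wrist_force: [0.2, -0.4, 0.2]
width: 0.0167
```

Run:
```python
from h import *
go([.541,.0843,.12],.785)
```

```text
turn [ 0.0044 -0.0003 -0.0002] shift cm [ 33.3124 -27.3081   2.6914] at [ 0.4984 -0.3443  0.1469] [ 3.1372 -0.0003  0.7848] F [ 0.1836 -0.416   0.2276] w 0.016724789245898083 t 3.75
```

Request:
{"method": "arm_command", "body": {
  "series": [
    [0, 1.2, -1.0, 0, 0, 0, 0],
    [0, 2.4, -1.95, 0, 0, 0, 0],
    [0, 2.4, -1.95, 0, 0, 0, 0],
    [0, 2.4, -1.95, 0, 0, 0, 0],
    [0, 2.4, -1.95, 0, 0, 0, 0],
    [0, 2.4, -1.95, 0, 0, 0, 0],
    [0, 2.4, -1.95, 0, 0, 0, 0],
    [0, 2.4, -1.95, 0, 0, 0, 0],
    [0, 2.4, -1.95, 0, 0, 0, 0],
    [0, 2.4, -1.95, 0, 0, 0, 0],
    [0, 2.4, -1.95, 0, 0, 0, 0],
    [0, 2.4, -1.95, 0.5, 0, 0, 0],
    [0, 2.4, -1.95, 0.5, 0, 0, 0],
    [0, 2.4, -1.95, 0.5, 0, 0, 0],
    [0, 0.9, -0.95, 0.5, 0, 0, 0],
    [0, 0, 0, 0, 0, 0, 0],
    [0, 0, 0, 0, 0, 0, 0],
    [0, 0, 0, 0, 0, 0, 0]
  ]
}}

```text
time: 5.55
tool_pos: [0.5401, 0.0836, 0.1244]
ee_rot: [3.141, 0.001, 0.783]
wrist_force: [-0.4, -0.4, -0.6]
width: 0.0166
```

Run:
```python
from h import *
go([.541,.0843,.12],.785)
c=cal("wrist");im=eyes.snapshot("wrist");cv2.imwrite("pics/w2.png",im)
print(proj(c,[[.541,.0843,.038],[.535,-.0142,.038]]))
o=sensors.get_obs()["tool_pos"];print("pin foot pred, top pred",proj(c,[o+[0,0,-.029],o+[0,0,.025]]))
for n in("scene","side"): cv2.imwrite(f"pics/{n}1.png",eyes.snapshot(n))
```

```text
turn [ 0.0003  0.0007 -0.0016] shift cm [0.1117 0.0184 0.436 ] at [0.5401 0.0836 0.1244] [3.1413 0.0007 0.7834] F [-0.3747 -0.4084 -0.62  ] w 0.01656079979548423 t 5.55
[[321.6939 244.0724]
 [406.1627 335.7614]]
pin foot pred, top pred [[321.9845 271.3961]
 [322.352  311.4617]]
```

View pics/w2.png

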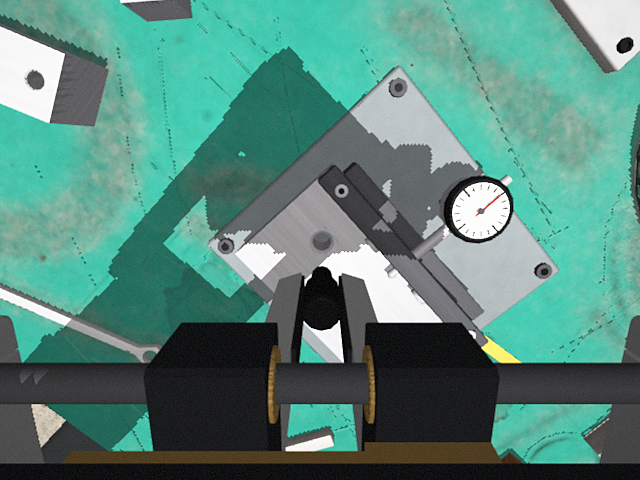

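The wrist view shows the stop hole at (321.5,241) and the held pin's head centred at (322,311), its foot tip near (321,268). The dial is well away.

Run:
```python
from h import *
im=cv2.imread("pics/w2.png");c=cal("wrist")
g=cv2.cvtColor(im,6)
r=g[222:262,300:345];m=(r<110).astype(np.uint8);n,l,s,ce=cv2.connectedComponentsWithStats(m)
for i in range(1,n):
    if s[i,4]>60: h=ce[i]+[300,222];print("hole",h,s[i],ray(c,h,.038))
k=(g[255:335,295:350]<45)
for y in range(0,80,4):
    x=k[y].nonzero()[0]
    if len(x):print(y+255,x[[0,-1]]+295,end=" ")
print();go([.541,.0843,.05],.785)
```

```text
hole [321.7396 241.083 ] [ 13  10  19  19 265] [[0.543  0.0859 0.038 ]]
267 [317 324] 271 [313 329] 275 [312 330] 279 [302 341] 283 [301 341] 287 [300 342] 291 [300 342] 295 [299 343] 299 [299 344] 303 [298 344] 307 [297 345] 311 [297 346] 315 [296 346] 319 [296 347] 323 [295 347] 327 [295 348] 331 [295 349] 
turn [ 0.0007 -0.0002 -0.002 ] shift cm [ 0.0817 -0.0026  7.4823] at [0.5404 0.0837 0.1248] [ 3.1409 -0.0002  0.783 ] F [ 0.1529 -0.0773 -0.8474] w 0.017110751593378788 t 5.7
```

Request:
{"method": "arm_command", "body": {
  "series": [
    [0, 0.32, 0.02, 1, 0, 0, 0],
    [0, 0, 0, 2, 0, 0, 0],
    [0, 0, 0, 1.5, 0, 0, 0],
    [0, 0, 0, 0.8, 0, 0, 0],
    [0, 0, 0, 0, 0, 0, 0],
    [0, 0, 0, 0.4, 0, 0, 0],
    [0, 0, 0, 0.4, 0, 0, 0],
    [0, 0, 0, 0.3, 0, 0, 0],
    [0, 0, 0, 0, 0, 0, 0]
  ]
}}

```text
time: 6.6
tool_pos: [0.5425, 0.0869, 0.0602]
ee_rot: [-3.142, 0.0, 0.785]
wrist_force: [0.3, -0.4, -0.2]
width: 0.0167
```

Request:
{"method": "arm_command", "body": {
  "series": [
    [0, 0, 0, 0.4, 0, 0, 0],
    [0, 0, 0, 0.4, 0, 0, 0],
    [0, 0, 0, 0.4, 0, 0, 0],
    [0, 0, 0, 0.3, 0, 0, 0],
    [0, 0, 0, 0.2, 0, 0, 0],
    [0, 0, 0, 0.2, 0, 0, 0],
    [0, 0, 0, 0, 0, 0, 0],
    [0, 0, 0, 0, 0, 0, 0]
  ]
}}

```text
time: 7.4
tool_pos: [0.5431, 0.0867, 0.0427]
ee_rot: [3.14, -0.0, 0.785]
wrist_force: [-1.6, -2.3, 4.2]
width: 0.017
```

Request:
{"method": "arm_command", "body": {
  "series": [
    [0, -0.05, 0, 0.15, 0, 0, 0],
    [0, -0.05, 0, 0.15, 0, 0, 0],
    [0, 0, 0, 0, 0, 0, 0]
  ]
}}

```text
time: 7.7
tool_pos: [0.5432, 0.0866, 0.0425]
ee_rot: [3.139, -0.003, 0.785]
wrist_force: [-4.7, -0.8, 15.9]
width: 0.0167
```

Request:
{"method": "arm_command", "body": {
  "series": [
    [0, 0.05, 0, -0.2, 0, 0, 0],
    [0.29, 0, 0, 0, 0, 0, 0],
    [0.29, 0, 0, 0, 0, 0, 0],
    [0.29, 0, 0, 0, 0, 0, 0],
    [0.29, 0, 0, 0, 0, 0, 0],
    [0.29, 0, 0, -1, 0, 0, 0],
    [0.29, 0, 0, -2, 0, 0, 0],
    [0.29, 0, 0, -4, 0, 0, 0],
    [0.8, 0, 0, -4, 0, 0, 0],
    [1, 0, 0, -1, 0, 0, 0],
    [1, 0, 0, 0, 0, 0, 0],
    [1, 0, 0, 0, 0, 0, 0]
  ]
}}

```text
time: 8.9
tool_pos: [0.5416, 0.0866, 0.1592]
ee_rot: [-3.14, 0.002, 0.785]
wrist_force: [0.0, -0.6, -1.1]
width: 0.0555
```

Run:
```python
from h import *
c=cal("wrist");im=eyes.snapshot("wrist");
print(proj(c,[[.542,.085,.068],[.542,.085,.038]]))
S=eyes.snapshot("scene");cs=cal("scene");print(proj(cs,[[.542,.085,.068],[.542,.085,.038]]))
o=np.zeros((600,800,3),np.uint8);o[:360,:480]=cv2.resize(im,(480,360));o[:300,500:800]=cv2.resize(S[230:305,270:345],(300,300),interpolation=2)
o[300:600,500:800]=cv2.resize(im[180:330,240:390],(300,300),interpolation=2)
cv2.imwrite("pics/w3.png",o)
go([.4805,.3112,.13],1.979)
```

```text
[[323.5644 244.7982]
 [323.3658 235.2423]]
[[299.9091 256.3054]
 [300.2717 266.6428]]
turn [-0.0047  0.0012 -1.1943] shift cm [23.0208  3.3736  2.7919] at [0.5409 0.0865 0.1579] [-3.1386  0.0034  0.7847] F [-0.2076  0.175   0.3331] w 0.06376642777980707 t 9.0
```

View pics/w3.png

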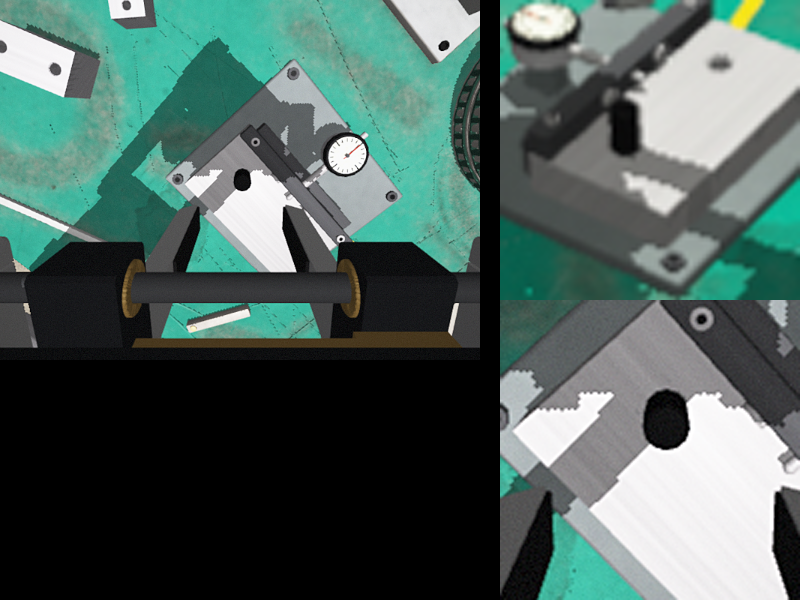

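The pin stands upright in the left hole with its head against the bed; its top is at about (323,240) in the wrist view. Next is the block.

Request:
{"method": "arm_command", "body": {
  "series": [
    [1, 0, 0, 0, 0, 0, -0.13],
    [1, 0, 0, 0, 0, 0, -0.135],
    [1, 0, 0, 0, 0, 0, -0.135],
    [1, 0, 0, 0, 0, 0, -0.135],
    [1, 0, 0, 0, 0, 0, -0.135],
    [1, 0, 0, 0, 0, 0, -0.135],
    [1, 0, 0, 0, 0, 0, -0.13],
    [1, 0, 0, 0, 0, 0, -0.13],
    [1, 0, 0, 0, 0, 0, -0.13],
    [1, 2.3, 0.34, 0.25, 0, 0, 0],
    [1, 2.3, 0.34, 0.25, 0, 0, 0],
    [1, 2.3, 0.34, 0.25, 0, 0, 0],
    [1, 2.3, 0.34, 0.25, 0, 0, 0],
    [1, 2.3, 0.34, 0.25, 0, 0, 0],
    [1, 2.3, 0.34, 0.25, 0, 0, 0],
    [1, 2.3, 0.34, 0.25, 0, 0, 0],
    [1, 2.3, 0.34, 0.25, 0, 0, 0],
    [1, 2.3, 0.34, 0.25, 0, 0, 0],
    [1, 2.3, 0.34, 0.25, 0, 0, 0],
    [1, 0, 0, 0, 0, 0, 0]
  ]
}}

```text
time: 11.0
tool_pos: [0.4798, 0.3127, 0.1326]
ee_rot: [-3.137, -0.001, 1.983]
wrist_force: [-0.4, 0.1, -0.3]
width: 0.0941
```

Run:
```python
from h import *
c=cal("wrist");im=eyes.snapshot("wrist");cv2.imwrite("pics/w4.png",im)
h=np.array([.4805,.3112,.05]);d=np.array([.397,-.918,0]);n=np.array([.918,.397,0])
print("pred corners",proj(c,[h+a*.04*d+b*.022*n for a,b in((1,1),(1,-1),(-1,-1),(-1,1))]).round(1).tolist())
go([.4805,.3112,.025],1.979)
```

```text
pred corners [[351.4, 301.6], [292.5, 301.3], [290.7, 194.1], [354.1, 194.4]]
turn [-0.0044  0.0007  0.0031] shift cm [-0.0139 -0.011  10.8064] at [0.4805 0.3114 0.1331] [-3.1372  0.0007  1.9821] F [-0.5336  0.124   0.6582] w 0.09411084643610183 t 11.05
```

View pics/w4.png

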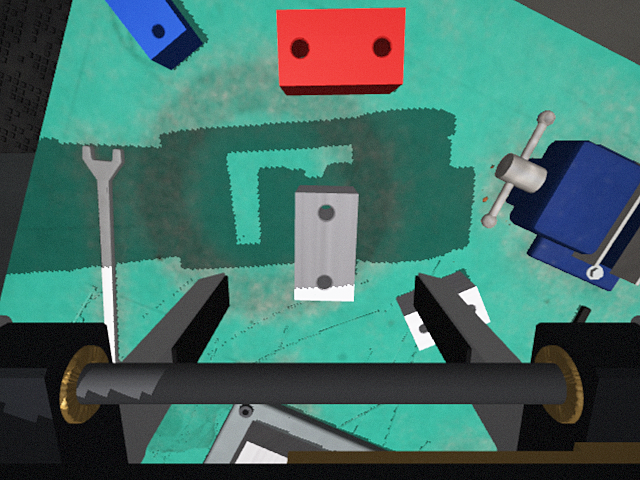

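The block's top corners are at (295,192), (358,192), (354,300) and (295,300), about 2–3 mm right of the prediction and square to the fingers. The small block is clear of the finger path.

Request:
{"method": "arm_command", "body": {
  "series": [
    [0.8, 0.05, 0.25, 2, 0, 0, 0],
    [0.8, 0, 0, 3, 0, 0, 0],
    [0.8, 0, 0, 3, 0, 0, 0],
    [0.8, 0, 0, 1.8, 0, 0, 0],
    [0.8, 0, 0, 1.0, 0, 0, 0],
    [0.8, 0, 0, 0, 0, 0, 0],
    [0.3, 0, 0, 0, 0, 0, 0],
    [0.3, 0, 0, 0, 0, 0, 0],
    [0.3, 0, 0, 0, 0, 0, 0],
    [0.3, 0, 0, 0, 0, 0, 0],
    [0.3, 0, 0, 0, 0, 0, 0],
    [0.3, 0, 0, 0, 0, 0, 0]
  ]
}}

```text
time: 12.25
tool_pos: [0.4831, 0.3122, 0.0283]
ee_rot: [-3.139, 0.0, 1.98]
wrist_force: [-4.9, -1.7, 5.4]
width: 0.044
```

Request:
{"method": "arm_command", "body": {
  "series": [
    [0.3, 0, 0, -0.5, 0, 0, 0],
    [0.3, 0, 0, -1.5, 0, 0, 0],
    [0.3, 0, 0, -2.5, 0, 0, 0],
    [0.3, 0, 0, -3, 0, 0, 0],
    [0.3, 0, 0, -2, 0, 0, 0],
    [0.3, 0, 0, -1, 0, 0, 0],
    [0.3, 0, 0, 0, 0, 0, 0]
  ]
}}

```text
time: 12.95
tool_pos: [0.4851, 0.3131, 0.1344]
ee_rot: [3.138, -0.0, 1.98]
wrist_force: [0.6, -0.7, -5.2]
width: 0.0437
```

Run:
```python
from h import *
G=np.array([.5442,.0357]);a=-.0605
R=np.array([[np.cos(a),-np.sin(a)],[np.sin(a),np.cos(a)]])
print("pin check",G+R@[-.005,.049])
t=G+R@[-.014,-.012];print("approach",t)
go([*t,.145],1.510)
```

```text
pin check [0.5422 0.0849]
approach [0.5295 0.0246]
turn [ 0.0037 -0.0011  0.4698] shift cm [-28.5348   6.1852  -1.0594] at [0.4851 0.3131 0.1344] [ 3.1377 -0.0002  1.9798] F [ 0.581  -0.7179 -5.1634] w 0.043668432258093304 t 12.95
```

Request:
{"method": "arm_command", "body": {
  "series": [
    [0.3, 0, 0, -0.3, 0, 0, 0.12],
    [0.3, 0, 0, 0, 0, 0, 0.12],
    [0.3, 0, 0, 0, 0, 0, 0.12],
    [0.3, 0, 0, 0, 0, 0, 0.11],
    [0.3, -1.5, 0.3, 0, 0, 0, 0],
    [0.3, -2.4, 0.5, 0, 0, 0, 0],
    [0.3, -2.4, 0.5, 0, 0, 0, 0],
    [0.3, -2.4, 0.5, 0, 0, 0, 0],
    [0.3, -2.4, 0.5, 0, 0, 0, 0],
    [0.3, -2.4, 0.5, 0, 0, 0, 0],
    [0.3, -2.4, 0.5, 0, 0, 0, 0],
    [0.3, -2.4, 0.5, 0, 0, 0, 0],
    [0.3, -2.4, 0.5, 0, 0, 0, 0],
    [0.3, -2.4, 0.5, 0, 0, 0, 0],
    [0.3, -2.4, 0.5, 0, 0, 0, 0],
    [0.3, -2.0, 0.4, 0, 0, 0, 0],
    [0.3, -1.0, 0.5, 0, 0, 0, 0],
    [0.3, 0, 0, 0, 0, 0, 0],
    [0.3, 0, 0, 0, 0, 0, 0]
  ]
}}

```text
time: 14.85
tool_pos: [0.5282, 0.0247, 0.1349]
ee_rot: [-3.14, -0.001, 1.51]
wrist_force: [0.3, -0.2, -5.6]
width: 0.0436
```

Run:
```python
from h import *
go([.5295,.0246,.068],1.51)
c=cal("wrist");im=eyes.snapshot("wrist");S=eyes.snapshot("scene");D=eyes.snapshot("side")
o=np.zeros((600,800,3),np.uint8);o[:300,:400]=cv2.resize(im,(400,300));o[:300,400:]=cv2.resize(S[215:305,240:360],(400,300),interpolation=2);o[300:,:400]=cv2.resize(D[185:290,285:425],(400,300),interpolation=2)
o[300:,400:]=im[150:450,120:520]
cv2.imwrite("pics/w5.png",o)
```

```text
turn [-0.0013 -0.0008  0.0002] shift cm [-0.0023  0.1304  6.691 ] at [0.5282 0.0247 0.1349] [-3.1403 -0.0008  1.5102] F [ 0.3101 -0.1776 -5.6468] w 0.04360259310717363 t 14.85
```

View pics/w5.png

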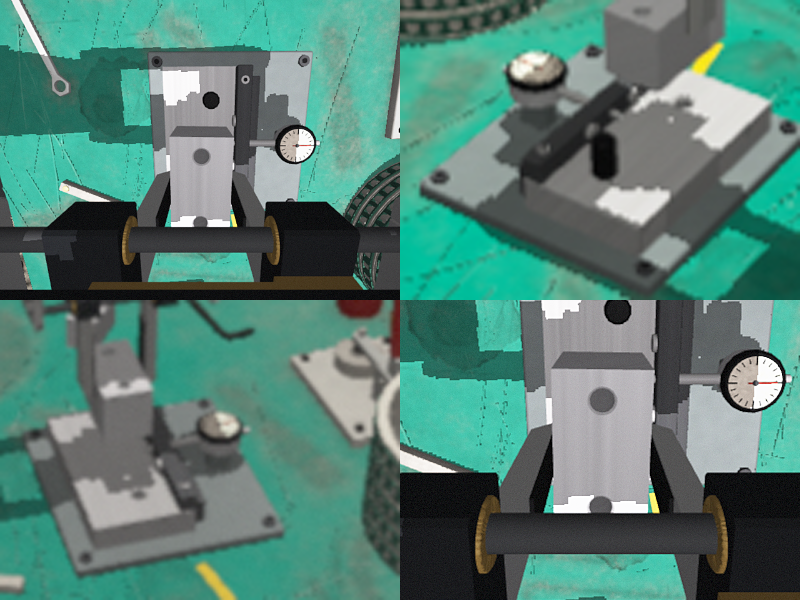

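The block is held square above the bed, parallel to the fence. The pin stands upright at (211,100) and the dial is clear. Lowering now.

Request:
{"method": "arm_command", "body": {
  "series": [
    [0.3, 0, 0, 1.5, 0, 0, 0],
    [0.3, 0, 0, 2, 0, 0, 0],
    [0.3, 0, 0, 1.5, 0, 0, 0],
    [0.3, 0, 0, 0.8, 0, 0, 0],
    [0.3, 0, 0, 0.4, 0, 0, 0],
    [0.3, 0, 0, 0.3, 0, 0, 0],
    [0.3, 0, 0, 0.2, 0, 0, 0],
    [0.3, 0, 0, 0.2, 0, 0, 0],
    [0.3, 0, 0, 0, 0, 0, 0]
  ]
}}

```text
time: 15.9
tool_pos: [0.5288, 0.0243, 0.0667]
ee_rot: [3.141, 0.0, 1.51]
wrist_force: [-0.8, -0.3, -4.8]
width: 0.0438
```

Request:
{"method": "arm_command", "body": {
  "series": [
    [0.3, 0, 0, 0.1, 0, 0, 0],
    [0.3, 0, 0, 0.1, 0, 0, 0],
    [0.3, 0, 0, 0, 0, 0, 0]
  ]
}}

```text
time: 16.2
tool_pos: [0.529, 0.0243, 0.0663]
ee_rot: [3.14, 0.0, 1.51]
wrist_force: [-3.5, 0.2, 5.2]
width: 0.044
```

Request:
{"method": "arm_command", "body": {
  "series": [
    [0.3, 0, 0.3, 0, 0, 0, 0],
    [0.3, 0, 0.3, 0, 0, 0, 0],
    [0.3, 0, 0.2, 0, 0, 0, 0],
    [0.3, 0, 0.15, 0, 0, 0, 0],
    [0.3, 0, 0, 0, 0, 0, 0]
  ]
}}

```text
time: 16.7
tool_pos: [0.5379, 0.0238, 0.0663]
ee_rot: [-3.141, 0.0, 1.51]
wrist_force: [-4.9, -0.4, 6.7]
width: 0.0437
```

Request:
{"method": "arm_command", "body": {
  "series": [
    [0.3, 0.3, 0, 0, 0, 0, 0],
    [0.3, 0.3, 0, 0, 0, 0, 0],
    [0.3, 0.2, 0, 0, 0, 0, 0],
    [0.3, 0.1, 0, 0, 0, 0, 0],
    [0.3, 0, 0, 0, 0, 0, 0]
  ]
}}

```text
time: 17.2
tool_pos: [0.5399, 0.0313, 0.0664]
ee_rot: [3.138, 0.003, 1.51]
wrist_force: [-1.9, -5.3, 5.8]
width: 0.0439
```

Request:
{"method": "arm_command", "body": {
  "series": [
    [0.3, 0, 0.1, 0, 0, 0, 0],
    [0.3, 0, 0.1, 0, 0, 0, 0],
    [0.3, 0, 0, 0, 0, 0, 0]
  ]
}}

```text
time: 17.5
tool_pos: [0.5405, 0.0316, 0.0663]
ee_rot: [-3.142, 0.002, 1.51]
wrist_force: [-5.2, -2.7, 8.5]
width: 0.0442
```

Request:
{"method": "arm_command", "body": {
  "series": [
    [0.3, 0.1, 0, 0, 0, 0, 0],
    [0.3, 0.1, 0, 0, 0, 0, 0],
    [0.3, 0, 0, 0, 0, 0, 0]
  ]
}}

```text
time: 17.8
tool_pos: [0.5414, 0.0332, 0.0664]
ee_rot: [3.14, 0.003, 1.51]
wrist_force: [-3.3, -3.9, 6.8]
width: 0.0435
```

Request:
{"method": "arm_command", "body": {
  "series": [
    [0.3, 0.1, 0.1, 0, 0, 0, 0],
    [0.3, 0.1, 0.1, 0, 0, 0, 0],
    [0.3, 0, 0, 0, 0, 0, 0],
    [0.3, 0, 0, 0, 0, 0, 0]
  ]
}}

```text
time: 18.2
tool_pos: [0.542, 0.034, 0.0663]
ee_rot: [-3.14, 0.005, 1.51]
wrist_force: [-7.1, -7.6, 8.0]
width: 0.0438
```

Request:
{"method": "arm_command", "body": {
  "series": [
    [0.3, 0.1, 0.1, 0, 0, 0, 0],
    [0.3, 0.1, 0.1, 0, 0, 0, 0],
    [0.3, 0, 0, 0, 0, 0, 0],
    [0.3, 0, 0, 0, 0, 0, 0]
  ]
}}

```text
time: 18.6
tool_pos: [0.5421, 0.0345, 0.0664]
ee_rot: [-3.136, 0.008, 1.509]
wrist_force: [-13.6, -10.1, 13.6]
width: 0.0439
```

Request:
{"method": "arm_command", "body": {
  "series": [
    [0.3, 0.15, 0.05, 0.05, 0, 0, 0],
    [0.3, 0, 0, 0, 0, 0, 0],
    [0.3, 0, 0, 0, 0, 0, 0],
    [0.3, 0, 0, 0, 0, 0, 0]
  ]
}}

```text
time: 19.0
tool_pos: [0.5423, 0.0354, 0.0664]
ee_rot: [-3.135, 0.009, 1.509]
wrist_force: [-15.0, -11.3, 15.3]
width: 0.0432
```

Run:
```python
from h import *
im=eyes.snapshot("wrist");S=eyes.snapshot("scene");D=eyes.snapshot("side")
o=np.zeros((600,800,3),np.uint8);o[:300,:400]=cv2.resize(im,(400,300));o[:300,400:]=cv2.resize(S[215:305,240:360],(400,300),interpolation=2);o[300:,:400]=cv2.resize(D[185:290,285:425],(400,300),interpolation=2)
o[300:,400:]=im[130:430,160:560]
cv2.imwrite("pics/w6.png",o)
q=sensors.get_obs();print(q["tool_pos"],q["ee_rot"],q["wrist_force"],q["width"],q["time"])
```

```text
[0.5423 0.0354 0.0664] [-3.1351  0.0093  1.509 ] [-14.6596 -10.3539  14.7028] 0.04390754842251696 19.15
```

View pics/w6.png

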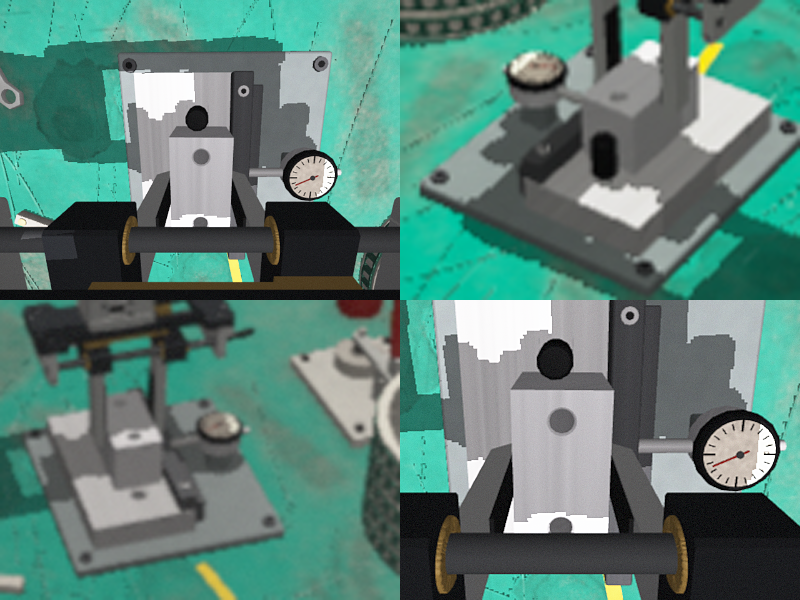

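The dial needle has swung from pointing right to lower left, so the plunger is in. The pin is right at the block's end face at (555,365). Pushing a bit more in y to confirm pin contact.

Request:
{"method": "arm_command", "body": {
  "series": [
    [0.3, 0.15, 0, 0, 0, 0, 0],
    [0.3, 0, 0, 0, 0, 0, 0],
    [0.3, 0, 0, 0, 0, 0, 0],
    [0.3, 0, 0, 0, 0, 0, 0]
  ]
}}

```text
time: 19.55
tool_pos: [0.5424, 0.0367, 0.0664]
ee_rot: [-3.135, 0.01, 1.509]
wrist_force: [-14.8, -11.6, 15.7]
width: 0.0435
```

Run:
```python
from h import *
im=eyes.snapshot("wrist");cv2.imwrite("pics/w7.png",im)
a=cv2.imread("pics/w5.png")[300:,400:];b=cv2.imread("pics/w6.png")[300:,400:]
def f(g,ox,oy,n): # mean profile down the block top, edge of the end face, and bolt hole centroid
    g=cv2.cvtColor(g,6).astype(float);x=325-ox
    p=g[195-oy:240-oy,x-30:x+30].mean(1);d=np.diff(cv2.GaussianBlur(p[:,None],(1,5),0).ravel());k=d.argmax();print(n,"edge",195+k,d[k],end=" ")
    r=g[235-oy:270-oy,300-ox:345-ox];m=r<np.median(r)-25;y,xx=m.nonzero();print("hole",y.mean()+235,xx.mean()+300,m.sum())
f(a,120,150,"w5");f(b,160,130,"w6");f(im,0,0,"now")
# pin top centre and position
r=cv2.cvtColor(im,6)[140:225,290:345]<45;y,x=r.nonzero();print("pin rows",y.min()+140,y.max()+140,"cols",x.min()+290,x.max()+290)
r=cv2.cvtColor(b,6)[10:95,130:185]<45;y,x=r.nonzero();print("w6 pin rows",y.min()+140,y.max()+140,"cols",x.min()+290,x.max()+290)
```

```text
w5 edge 218 31.837500000000006 hole 250.34918032786885 322.2 610
w6 edge 219 35.99687500000002 hole 251.11570247933884 321.8082644628099 605
now edge 219 35.88541666666666 hole 251.02463054187191 321.70443349753697 609
pin rows 171 209 cols 297 332
w6 pin rows 169 209 cols 297 332
```

There is no slip in the grip: the bolt hole stays put in the wrist image while the pin comes nearer. So the block is still sliding towards the pin. Continuing in y.

Request:
{"method": "arm_command", "body": {
  "series": [
    [0.3, 0.15, 0, 0, 0, 0, 0],
    [0.3, 0, 0, 0, 0, 0, 0],
    [0.3, 0.1, 0, 0, 0, 0, 0],
    [0.3, 0, 0, 0, 0, 0, 0],
    [0.3, 0, 0, 0, 0, 0, 0]
  ]
}}

```text
time: 20.1
tool_pos: [0.5424, 0.0371, 0.0666]
ee_rot: [-3.135, 0.014, 1.509]
wrist_force: [-15.1, -15.7, 17.3]
width: 0.0435
```

Request:
{"method": "arm_command", "body": {
  "series": [
    [0.3, 0.08, 0, 0, 0, 0.006, 0],
    [0.3, 0, 0, 0, 0, 0.006, 0],
    [0.3, 0, 0, 0.03, 0, 0, 0],
    [0.3, 0, 0, 0, 0, 0, 0],
    [0.3, 0, 0, 0, 0, 0, 0]
  ]
}}

```text
time: 20.6
tool_pos: [0.5424, 0.0372, 0.0664]
ee_rot: [-3.135, 0.003, 1.509]
wrist_force: [-15.7, -17.9, 17.0]
width: 0.0439
```

Run:
```python
from h import *
im=eyes.snapshot("wrist");g=cv2.cvtColor(im,6)
r=g[140:225,290:345]<45;y,x=r.nonzero();print("pin rows",y.min()+140,y.max()+140,"cols",x.min()+290,x.max()+290)
r=g[235:270,300:345].astype(float);m=r<np.median(r)-25;y,x=m.nonzero();print("hole",y.mean()+235,x.mean()+300)
q=sensors.get_obs();print(q["tool_pos"],q["ee_rot"],q["wrist_force"],q["wrist_torque"],q["width"],q["time"])
o=np.zeros((600,800,3),np.uint8);o[:400]=cv2.resize(im[130:280,230:530],(800,400),interpolation=2)
S=eyes.snapshot("scene");D=eyes.snapshot("side")
o[400:,:400]=cv2.resize(S[235:285,260:360],(400,200),interpolation=2);o[400:,400:]=cv2.resize(D[210:270,305:425],(400,200),interpolation=2)
cv2.imwrite("pics/w8.png",o)
```

```text
pin rows 172 209 cols 297 332
hole 251.0559210526316 321.6381578947368
[0.5425 0.0372 0.0664] [-3.135   0.0032  1.5086] [-15.7538 -18.9135  17.4784] [-3.2039  3.0476  0.3262] 0.04402508572870127 20.65
```

View pics/w8.png

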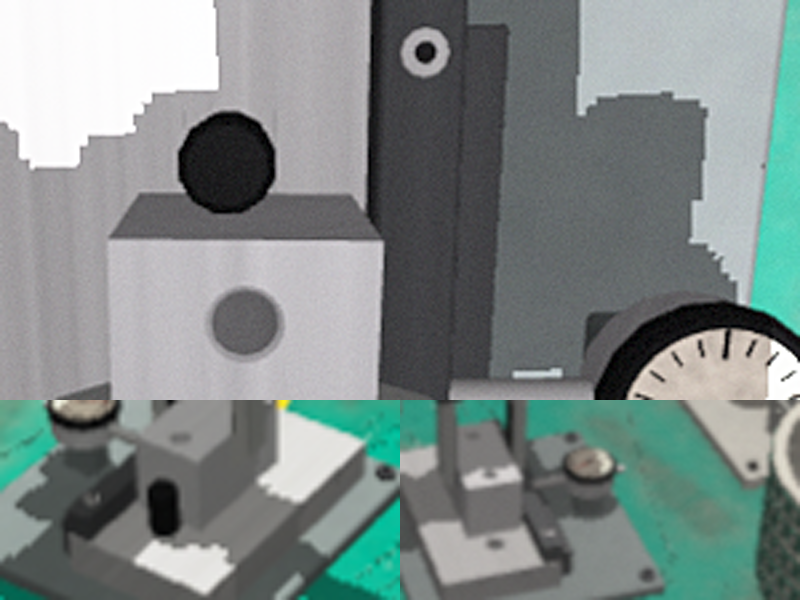

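Request:
{"method": "arm_command", "body": {
  "series": [
    [0.3, 0, 0, 0, 0, 0, 0],
    [0.3, 0, 0, 0, 0, 0, 0],
    [0.3, 0, 0, 0, 0, 0, 0],
    [0.3, 0, 0, 0, 0, 0, 0],
    [0.3, 0, 0, 0, 0, 0, 0],
    [0.3, 0, 0, 0, 0, 0, 0]
  ]
}}

```text
time: 21.35
tool_pos: [0.5425, 0.0372, 0.0664]
ee_rot: [-3.135, 0.003, 1.509]
wrist_force: [-16.9, -17.1, 16.9]
width: 0.0437
```

Run:
```python
from h import *
q=sensors.get_obs();print(q["tool_pos"],q["ee_rot"],q["wrist_force"],q["time"],abs(q["qvel"]).max());print(job.close_job())
```

```text
[0.5425 0.0372 0.0664] [-3.135   0.0032  1.5086] [-16.8908 -17.0586  16.9373] 21.35 0.0008260911992011731
the job is handed in; nothing more can be done
None
```

I put the black pin fully home in the left stop hole and let go of it. I then laid the block on the bed, slid it against the fence buttons and the pin, and handed the job in at 21.4 s while still pressing; no verdict came back.

- **Push:** about 17 N each way at hand-in (down, fence, pin), a little over the 15 N asked. The arm was at rest and the tool tilted about 0.007 rad.
- **Dial:** the needle had swung well round, so the plunger is pushed in. I have no direct reading of its travel.
- **Pin:** pressing it in stalled at the expected depth, and the pictures show it upright at the block's end face.
- **Disagreement on the way:** the push towards the pin first stalled at about 11 N and looked home, but it was only friction. The wrist view showed the block still sliding with no slip in the grip. I pushed about 2 mm further until it stopped and the force rose.
- **Not measured directly:** the separate forces on the fence, the bed and the pin are inferred from the wrist force. The stop hole's position differed by about 2.5 mm between cameras, so I aimed midway and the pin went in.

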